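# Flip up the hold-down over the multiwell plate

### The job

Two identical plate holders stand on the desk, each shut by a hinged steel hold-down with a black grip bar. Swing up the hold-down of the holder that contains the multiwell plate, past its balance point and right back against its stop, so that it stays open on its own and the plate can be taken out. Leave the plate in its seat and the other holder, with the single round dish, shut.

Things in the scene. Friction and masses are not known exactly. Their poses are not given: they have to be found in the camera images.
- plate_holder: Holder with the multiwell plate: aluminium base 160x180x10 mm, fixed. Origin: centre of underside. x points from the grip-bar side to the hinge side at the back (away from the robot, within 23 deg), y along hinge and grip bar, z up. The hinge cheeks at y=+-85 are 59 mm high. An identical holder with one round dish stands 0.24 m or more to its left or right.
- plate_grip (a point): Centre of the black grip bar on the hold-down over the multiwell plate: round rod, 10 mm diameter, 90 mm long along the holder's y; shut, it is at x=-25, z=+81 mm of the holder. Two 8 mm posts at y=+-40 mm carry it: 72 mm between them are free for fingers. The rod may turn in the grip as it swings.
- plate_hinge (a point): Point on the hinge axis (along the holder's y), at x=+55, y=0, z=+36 mm of the holder. The 150 g hold-down is a U of two flat steel arms (y=+-77) and a cross bar 10x160x8 mm, shut at x=-25, z=+37 mm. The grip bar is 44 mm above the cross bar when shut, and as far behind it when swung up: open the fingers only a little there (about 35 mm), then rise.
- plate_bail (a joint): Hinge of the hold-down over the multiwell plate: 0 = shut (level, 3 mm above the plate), grows as the grip bar swings up and back away from the robot, to a stop at 1.95 rad. It swings freely with slight damping: let go below about 1.38 rad (its balance point) it falls shut, well beyond that it falls back to the stop and stays there.
- dish_bail (a joint): The same hinge of the other holder, over the round dish; 0 = shut, to be left shut.
- well_plate: Clear multiwell plate with 24 pink wells, 86 x 128 x 20 mm, lying loose between the low corner ledges of its holder, on the 10 mm base. Origin: centre of its underside; long side along its y, z up.
There are look-alikes about, which are no part of the job. Leave any blue look-alike of the plate_holder alone.

How it is judged:
At the end, for the whole second after the job is handed in: The hold-down over the multiwell plate rests open at its stop (joint above 1.75 rad, at rest); the other hold-down is shut (below 0.15 rad); the plate lies flat in its seat, within 12 mm of where it began (value of joint plate_bail above 1.75 rad and velocity of joint plate_bail below 0.1 rad/s and value of joint dish_bail below 0.15 rad and distance of well_plate from where it was at the start of the episode below 0.012 m and angle between well_plate's own z axis and vertical below 0.1 rad); the robot touches nothing.
It fails at once if the other holder's hold-down is swung up (beyond 0.3 rad) (value of joint dish_bail above 0.3 rad).
It fails at once if the multiwell plate is knocked out of its seat (moved 20 mm or more) (distance of well_plate from where it was at the start of the episode above 0.02 m).
It also fails if it takes over 32 s, if anything falls off the work surface, if the arm or the gripper's body presses on something with over 40 N, if the wrist force passes 120 N, or if a joint passes its speed limit or range.

### The arm

A 7-joint arm with a two-finger parallel gripper is mounted at the origin on a cart in front of the work surface, level with it; the furniture and walls round the work are solid. World frame = base frame: x ahead of the robot, y to its left, z up, the work surface at z = 0. Lengths are in m, angles in rad, forces in N, time in s.
With the tool pointing down it reaches from about 0.4 to 0.85 m from the base axis. Payload 4.5 kg.
Tool frame: the origin (TCP) lies at the very end of the fingers, on their centre line; the grasp point (between the pads) lies 19 mm behind it; z points along the fingers, y is the line along which they close (so a half turn about z gives the same grasp; the last joint's range is limited). The gripper opens to 88 mm and grips with 3 to 60 N. Pads are 18 mm wide; open, the fingers measure 123 mm over their backs; the gripper's body (75 mm by 187 mm) begins 45 mm behind the grasp point.
Start: joints at [1.279, 0.689, -0.195, 1.565, 0.157, 0.902, -0.215], TCP at [0.2, -0.592, 0.208] pointing down, gripper open.
Joint ranges: [-3.01, 3.01], [-0.46, 2.08], [-1.47, 1.51], [0.13, 2.56], [-1, 4.14], [0.04, 2.09], [-2.66, 2.66]. Speed limits (rad/s): [2.57, 2.57, 3.14, 3.14, 3.14, 3.14, 3.14].

### API

Orientations are given as a unit quaternion [x, y, z, w].
In Python, from plant import sense, read_camera, get_calibration, sign_off gives the robot as it stands. The module is installed in compiled form; this text tells all that it offers.
- The arm moves only by the shell command python3 -m handwheel 'ROWS'. ROWS is a JSON object of lists of equal length, an entry for each row: "fingers": the opening, from -1 (shut) to 1 (fully open); "linear": the shift along the tool's x, y, z each as a share of 0.2 m, from -1 to 1, a list of three; "twist": the turn about the tool's z as a share of 45 degrees, from -1 to 1. In form: {"fingers": [fingers, ...], "linear": [[x, y, z], ...], "twist": [twist, ...]}. A call has 1 to 12 rows; each row is the pose to reach, as a shift and turn from the pose commanded when the call began, along the tool's axes at that moment; what a row does not reach only later rows make up. A row lasts 1/8 s, in which the tool goes at most 62.5 mm and 10.7 degrees, less where a joint would pass 70% of its speed; a pose out of reach is approached as far as the arm can. A call with a number of a shift or a turn outside -1 to 1 is refused whole. A call with a gripper value outside its range is refused whole. The fingers move at their own pace and stop on an object; the grip force is fixed at half the most. Time passes only in rows, so rows that repeat a pose let the fingers close. It gives the time, the measured TCP pose, the force, the opening and the grip force at its end, in the units of the state.
- sense(): the state, without advancing time (a new reading comes with each control period).
- read_camera(name): name is "side" or "top"; returns (picture, depth): 420x560x3 uint8, red, green, blue; 420x560 float32, m along the optical axis (not along the pixel's ray), 0 where there is no reading.
- get_calibration(name): a dict with "mtx" (3x3 intrinsics, pixels), "R" (3x3) and "t" (3): a world point X has camera coordinates R X + t. Camera axes: x right, y down, z forward; pixel columns grow to the right and rows downward; lengths in m; the calibration is good to about 2 mm. A picture is of the moment at which its call begins. get_calibration takes no time and is no camera call.
- sign_off(): hands the job in; it is judged then, once.
The state is a dict: "time_s": time; "joints": joint angles; "dq": joint speeds; "joint_efforts": joint torques, N m; "tool_pos": TCP position; "orientation": TCP orientation; "ft_force": force on the tool from outside, world axes, zero at the start; "torque": the same for the moment, N m; "opening": finger opening in m; "gripper_force": force on a finger pad.
Only numpy, scipy, OpenCV 4.12 (cv2) and the standard library are available. Lean on these libraries where they do the work, as an engineer would, in place of code of your own. Each camera call takes 0.05 s, during which the arm holds its last target. There are 200 camera calls.

## Working session

There is one attempt and no reset: what is moved stays moved. The work goes in short steps, Python scripts to look and compute and a shell command to move; the robot and the scene stay as the last step left them, time stands still between calls to the robot, and variables do not carry over. Pictures are saved under pics/ and viewed, at most 10 in all, crops included, and the job is handed in when it is done.

```bash
mkdir -p pics; python3 - <<'E'
from plant import *
import cv2, numpy as np
for n in("top","side"):
    p,d=read_camera(n); np.savez(f"{n}0.npz",p=p,d=d); cv2.imwrite(f"pics/{n}0.png",p[:,:,::-1])
    c=get_calibration(n); print(n,c["mtx"],-c["R"].T@c["t"],c["R"])
s=sense();print(s["time_s"],s["tool_pos"],s["orientation"],s["opening"],s["ft_force"])
E
```

```text
top [[408.31905804   0.         284.24408359]
 [  0.         408.31905804 210.09045444]
 [  0.           0.           1.        ]] [0.36786314 0.1999634  1.20685522] [[-0.01649601 -0.99979226 -0.01197133]
 [-0.99122077  0.01792311 -0.13099674]
 [ 0.13118409  0.00970531 -0.99131052]]
side [[534.65335831   0.         286.45913186]
 [  0.         534.65335831 207.54409405]
 [  0.           0.           1.        ]] [ 0.97135504 -0.60216738  1.35134849] [[ 0.86040393  0.50949856  0.01078378]
 [ 0.41775384 -0.69303698 -0.58752146]
 [-0.29186778  0.51001074 -0.80913672]]
0.1 [ 0.19978139 -0.59154437  0.20759691] [ 9.86754556e-01  1.62218161e-01 -1.99077502e-04 -8.21862748e-04] 0.08821118192007861 [-0.61504935 -0.66598659 -0.04291801]
```

View pics/top0.png

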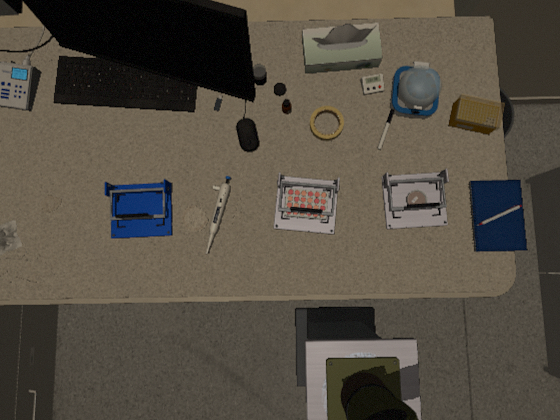

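View pics/side0.png

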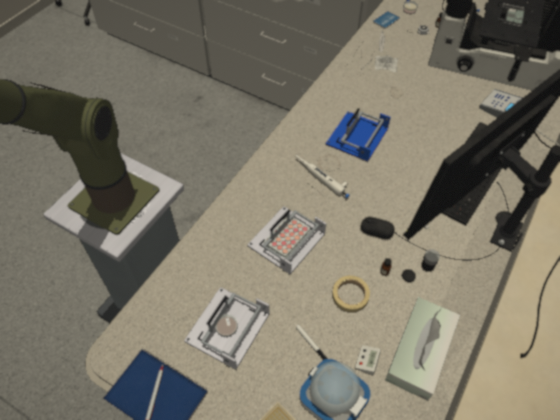

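Candidates in the top picture are the blue look-alike at (141,208), the holder with pink wells at (307,205) and the holder with the round dish at (415,200). I choose the one at (307,205). In the side view it is at (288,238). Next I take a close crop and measure it.

```bash
cat >h.py <<'E'
import cv2, numpy as np
from plant import *
def ray(n,px):
    c=get_calibration(n); o=-c["R"].T@c["t"]
    return o,c["R"].T@np.linalg.inv(c["mtx"])@np.array([px[0],px[1],1.])
def onz(n,px,z):
    o,d=ray(n,px); return o+d*(z-o[2])/d[2]
def cross(a,b):
    (o,d),(q,e)=a,b; s=np.linalg.lstsq(np.c_[d,-e],q-o,rcond=None)[0]
    A,B=o+d*s[0],q+e*s[1]; return (A+B)/2,np.linalg.norm(A-B)
def blob(mask,near,r):
    n,l,st,ce=cv2.connectedComponentsWithStats(mask.astype(np.uint8))
    L=[(st[i,4],i) for i in range(1,n) if np.hypot(*(ce[i]-near))<r]
    m=(l==max(L)[1]).astype(np.uint8)
    return ce[max(L)[1]],max(L)[0],cv2.minAreaRect(cv2.findNonZero(m)),m
def load(n,k=0):
    z=np.load(f"{n}{k}.npz"); return z["p"],z["d"]
E
python3 - <<'E'
from h import *
G={}
for n,c in(("top",(308,209)),("side",(279,225))):
    p,d=load(n); hsv=cv2.cvtColor(p,cv2.COLOR_RGB2HSV)
    ce,a,r,m=blob(hsv[...,2]<45,c,18); G[n]=ce
    print(n,"bar",ce,a,r)
    x,y=c; print(d[int(ce[1]),int(ce[0])])
print("bar 3D",cross(ray("top",G["top"]),ray("side",G["side"])), onz("top",G["top"],.081))
p,d=load("top");
h=cv2.cvtColor(p,cv2.COLOR_RGB2HSV)
pink=((h[...,0]<12)|(h[...,0]>165))&(h[...,1]>60)&(h[...,2]>120)
pink[:,:270]=0;pink[:,345:]=0;pink[:175]=0;pink[240:]=0
ys,xs=np.nonzero(pink);print("pink",xs.mean(),ys.mean(),onz("top",(xs.mean(),ys.mean()),.025))
c1=cv2.resize(p[165:245,265:350],None,fx=6,fy=6,interpolation=cv2.INTER_CUBIC)
q,_=load("side")
c2=cv2.resize(q[200:275,245:330],None,fx=6,fy=6,interpolation=cv2.INTER_CUBIC)[:480]
c2=cv2.copyMakeBorder(c2,0,480-c2.shape[0],0,0,cv2.BORDER_CONSTANT)
big=np.hstack([c1,c2]);big=cv2.resize(big,(800,int(480*800/1020)))
cv2.imwrite("pics/crop0.png",cv2.convertScaleAbs(big[:,:,::-1],alpha=1.3))
E
```

```text
top bar [305.17355372 209.76033058] 121 ((305.4877014160156, 210.13526916503906), (31.234830856323242, 4.526786804199219), 5.19442892074585)
1.1309861
side bar [285.16666667 215.        ] 6 ((285.25, 215.25001525878906), (0.7071067094802856, 5.656853675842285), 45.0)
1.5438348
bar 3D (array([0.52196357, 0.15868108, 0.09598711]), np.float64(0.017807896034642605)) [0.51672569 0.15279122 0.081     ]
pink 306.0807600950119 200.60332541567695 [0.55111274 0.14716397 0.025     ]
```

View pics/crop0.png

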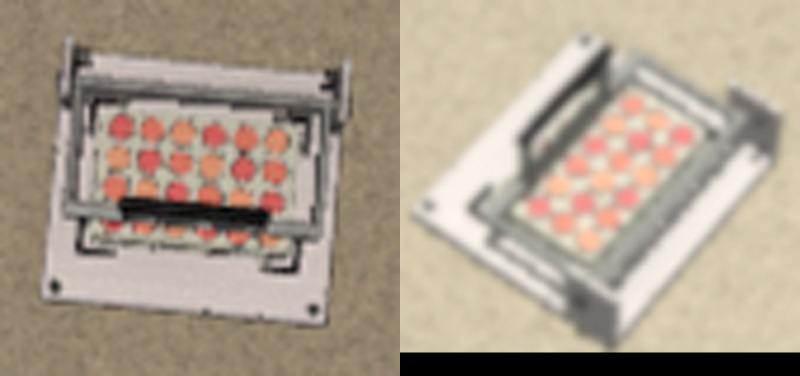

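The crop confirms it: a plate with pink wells, the bar running from about (121,208) to (270,216) in the left half, and the hold-down shut. Next I compute the holder pose from the bar ends in both views, and cross-check against the base corners.

```bash
python3 - <<'E'
from h import *
p,d=load("top"); hsv=cv2.cvtColor(p,cv2.COLOR_RGB2HSV)
ce,a,r,m=blob(hsv[...,2]<45,(305,210),5)
s=800/1020*6
A=(265+121/s,165+208/s);B=(265+270/s,165+216/s)
for z in(.081,): 
  a,b=onz("top",A,z),onz("top",B,z); v=a-b
  print("bar",(a+b)/2,np.linalg.norm(v),np.degrees(np.arctan2(-v[0],v[1])))
# base front corners z=.010
C=[onz("top",(265+x/s,165+y/s),.01) for x,y in((44,300),(327,325))]
v=C[0]-C[1];psi=np.arctan2(-v[0],v[1]);print("front",C,np.linalg.norm(v),np.degrees(psi))
ex=np.array([np.cos(psi),np.sin(psi),0]);o=(C[0]+C[1])/2+.08*ex
print("origin",o,"grip expected",o-.025*ex)
# side view grip-bar ends
E=[(245+(525-400)/s,200+150/s),(245+(607-400)/s,200+52/s)]
for px in E: print("side bar",onz("side",px,.081))
M=np.mean(E,0);print(cross(ray("top",np.add(A,B)/2),ray("side",M)))
f=np.array([np.cos(np.radians(18.7)),np.sin(np.radians(18.7))])
E
```

```text
bar [0.51584713 0.1490367  0.081     ] 0.08806216941275963 -4.138754379182221
front [array([0.47144571, 0.24167969, 0.01      ]), array([0.45275243, 0.06566061, 0.01      ])] 0.17700891186176726 -6.062108070280019
origin [0.54165171 0.14522164 0.01      ] grip expected [0.51679151 0.1478618  0.01      ]
side bar [0.52039998 0.10317959 0.081     ]
side bar [0.52590301 0.19147107 0.081     ]
(array([0.5186413 , 0.14995883, 0.0730682 ]), np.float64(0.004369750927889402))
```

```bash
python3 -m handwheel '{"fingers":[1,1,1,1,1,1,1,1],"linear":[[0.2,-0.2,0],[0.4,-0.4,0],[0.6,-0.6,0],[0.8,-0.8,0],[1,-1,0],[1,-1,0],[1,-1,0],[1,-1,0]],"twist":[0,0,0,0,0,0,0,0]}'
```

```text
time_s: 1.1
tool_pos: [0.3246, -0.3401, 0.2082]
orientation: [0.987, 0.161, -0.0, 0.0]
ft_force: [0.9, 0.6, 0.0]
opening: 0.0883
gripper_force: 0.0
```

```bash
python3 -m handwheel '{"fingers":[1,1,1,1,1,1,1,1],"linear":[[0.2,-0.2,0],[0.4,-0.4,0],[0.6,-0.6,0],[0.8,-0.8,0],[1,-1,0],[1,-1,0],[1,-1,0],[1,-1,0]],"twist":[0,0,0,0,0,0,0,0]}'; python3 -m handwheel '{"fingers":[0.5,0.5,0.5,0.5,0.5,0.5,0.5,0.5,0.5,0.5],"linear":[[0.15,-0.2,0],[0.3,-0.4,0],[0.45,-0.6,0],[0.6,-0.8,0],[0.7,-1,0],[0.7,-1,0],[0.7,-1,0],[0.7,-1,0],[0.7,-1,0],[0.7,-1,0]],"twist":[-0.2,-0.4,-0.6,-0.8,-1,-1,-1,-1,-1,-1]}'; python3 -c "
from plant import sense;print(sense()['joints'])"
```

```text
time_s: 2.1
tool_pos: [0.4501, -0.0875, 0.2082]
orientation: [0.987, 0.16, -0.0, 0.0]
ft_force: [-0.2, 0.2, -0.3]
opening: 0.0882
gripper_force: 0.0
time_s: 3.35
tool_pos: [0.5196, 0.1485, 0.2084]
orientation: [0.85, 0.527, -0.0, 0.0]
ft_force: [-0.5, -0.1, -0.6]
opening: 0.0665
gripper_force: 0.0
[-0.15250031  0.59027005 -0.34275743  1.81697019  0.26968926  0.780227
 -1.09541381]
```

```bash
python3 -m handwheel '{"fingers":[0.4,0.4,0.4,0.4,0.4,0.4,0.4],"linear":[[0,0,0.1],[0,0,0.25],[0,0,0.4],[0,0,0.5],[0,0,0.5],[0,0,0.5],[0,0,0.5]],"twist":[-0.15,-0.3,-0.475,-0.475,-0.475,-0.475,-0.475]}'; python3 - <<'E'
from h import *
o=[]
for n,(x,y) in(("top",(305,210)),("side",(282,222))):
    p,d=read_camera(n); o.append(cv2.resize(p[y-50:y+50,x-50:x+50],(400,400),interpolation=cv2.INTER_CUBIC))
cv2.imwrite("pics/c1.png",cv2.convertScaleAbs(np.hstack(o)[:,:,::-1],alpha=1.3))
E
```

```text
time_s: 4.22
tool_pos: [0.5203, 0.1494, 0.1093]
orientation: [0.737, 0.676, 0.001, 0.0]
ft_force: [0.7, 0.2, 0.4]
opening: 0.0618
gripper_force: 0.0
```

View pics/c1.png

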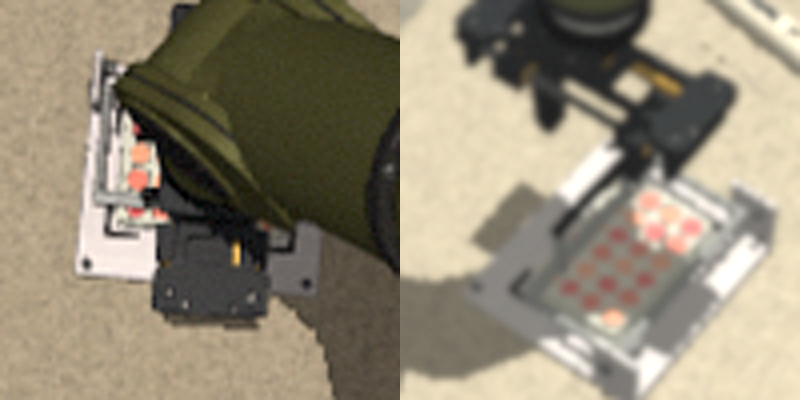

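The view shows the gripper over the bar, with its long side along the holder's x. In the right half the bar (555,235)-(640,150) passes under the fingers. I descend and close.

```bash
python3 -m handwheel '{"fingers":[0.4,0.4,0.4,0.4,-1,-1,-1,-1,-1,-1,-1,-1],"linear":[[0,0,0.1],[0,0,0.2],[0,0,0.23],[0,0,0.23],[0,0,0.23],[0,0,0.23],[0,0,0.23],[0,0,0.23],[0,0,0.23],[0,0,0.23],[0,0,0.23],[0,0,0.23]],"twist":[0,0,0,0,0,0,0,0,0,0,0,0]}'
```

```text
time_s: 5.82
tool_pos: [0.5196, 0.1491, 0.0623]
orientation: [0.737, 0.676, -0.0, 0.0]
ft_force: [-0.1, 0.1, -0.9]
opening: 0.0005
gripper_force: 0.0
```

The fingers closed on nothing, so I look again.

```bash
python3 - <<'E'
from h import *
o=[]
for n,(x,y) in(("top",(305,210)),("side",(282,222))):
    p,d=read_camera(n); np.savez(f"{n}2.npz",p=p,d=d); o.append(cv2.resize(p[y-40:y+40,x-40:x+40],(400,400),interpolation=cv2.INTER_CUBIC))
cv2.imwrite("pics/c2.png",cv2.convertScaleAbs(np.hstack(o)[:,:,::-1],alpha=1.6))
s=sense();print(s["opening"],s["gripper_force"],s["tool_pos"])
E
```

```text
0.0003303854777452477 0.0 [0.51960841 0.14913482 0.06229273]
```

View pics/c2.png

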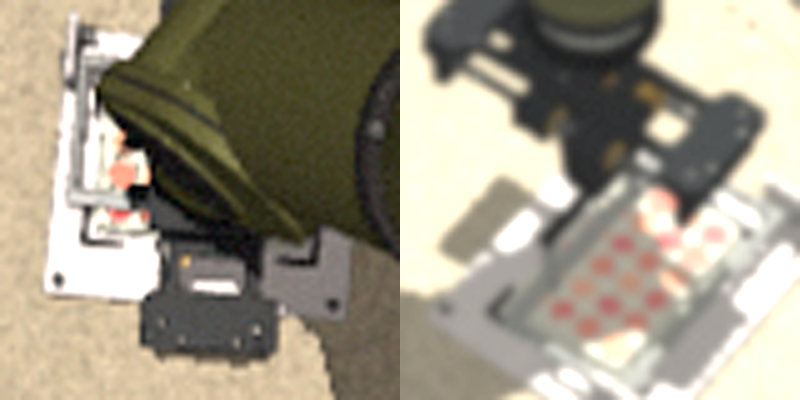

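```bash
python3 - <<'E'
from h import *
def proj(n,X):
    c=get_calibration(n);q=c["mtx"]@(c["R"]@X+c["t"]);return q[:2]/q[2]
T=np.array([.5196,.1491,.0623])
for dz in(0,.019,.064): print("side px",proj("side",T+[0,0,dz]),"crop",(proj("side",T+[0,0,dz])-[242,182])*5+[400,0])
ex=np.array([np.cos(-.087),np.sin(-.087),0]);ey=np.array([-ex[1],ex[0],0])
for s in(-.09,.09): 
  print("body ends crop",(proj("side",T+[0,0,.09]+s*ex)-[242,182])*5+[400,0])
p,d=load("side",2)
c=get_calibration("side")
def w(u,v):
    z=d[v,u]; return c["R"].T@(z*np.linalg.inv(c["mtx"])@[u,v,1]-c["t"])
for cx,cy in((590,170),(590,185),(580,195),(560,228),(552,240),(690,200),(690,215),(650,157)):
    u,v=242+(cx-400)//5,182+cy//5; print((cx,cy),w(u,v).round(3))
p,d=load("side",0)
print("initial bar depth")
for u in range(268,294,2):
    v=int(round(231.9-(u-271.6)*20.2/17)); print(u,v,[w(u,v+k).round(3).tolist() for k in(-1,0,1)], p[v,u])
E
```

```text
side px [279.65665508 224.00388567] crop [588.28327541 210.01942836]
side px [279.65987523 220.29906621] crop [588.29937614 191.49533104]
side px [279.6677641  211.22282249] crop [588.33882049 146.11411247]
body ends crop [459.97665169  43.41863819]
body ends crop [722.07015638 197.46862261]
(590, 170) [0.542 0.113 0.163]
(590, 185) [0.529 0.136 0.111]
(580, 195) [0.518 0.142 0.086]
(560, 228) [0.518 0.12  0.082]
(552, 240) [0.518 0.11  0.08 ]
(690, 200) [0.606 0.109 0.188]
(690, 215) [0.605 0.113 0.168]
(650, 157) [0.575 0.121 0.192]
initial bar depth
268 236 [[0.492, 0.128, 0.01], [0.494, 0.124, 0.012], [0.501, 0.114, 0.025]] [182 178 168]
270 234 [[0.512, 0.108, 0.062], [0.512, 0.108, 0.056], [0.511, 0.109, 0.049]] [137 134 127]
272 231 [[0.519, 0.108, 0.084], [0.517, 0.111, 0.072], [0.518, 0.109, 0.071]] [97 96 90]
274 229 [[0.52, 0.118, 0.081], [0.495, 0.156, 0.008], [0.504, 0.142, 0.028]] [142 137 129]
276 227 [[0.522, 0.125, 0.085], [0.498, 0.164, 0.011], [0.504, 0.153, 0.024]] [151 149 139]
278 224 [[0.52, 0.138, 0.081], [0.525, 0.131, 0.088], [0.499, 0.173, 0.011]] [124 122 114]
280 222 [[0.521, 0.148, 0.081], [0.498, 0.187, 0.008], [0.5, 0.184, 0.01]] [128 126 118]
282 220 [[0.524, 0.155, 0.084], [0.5, 0.196, 0.01], [0.5, 0.196, 0.005]] [120 117 110]
284 217 [[0.525, 0.164, 0.088], [0.525, 0.164, 0.084], [0.503, 0.202, 0.016]] [53 52 49]
286 215 [[0.526, 0.175, 0.086], [0.527, 0.173, 0.083], [0.503, 0.214, 0.012]] [42 42 40]
288 212 [[0.523, 0.19, 0.081], [0.525, 0.188, 0.08], [0.527, 0.184, 0.081]] [57 56 54]
290 210 [[0.496, 0.251, -0.001], [0.529, 0.191, 0.089], [0.529, 0.192, 0.083]] [127 121 109]
292 208 [[0.498, 0.26, 0.001], [0.499, 0.258, -0.002], [0.502, 0.254, -0.0]] [160 151 129]
```

```bash
python3 - <<'E'
from h import *
p,d=load("side",2);c=get_calibration("side")
def w(u,v):
    z=d[v,u]; return c["R"].T@(z*np.linalg.inv(c["mtx"])@[u,v,1]-c["t"])
for u in(276,278,280,282,284):
  print(u,[(v,*(w(u,v)*1000).round().astype(int).tolist(),int(p[v,u].mean())) for v in range(212,232,2)])
x,y=282,215
o=cv2.resize(p[y-30:y+30,x-40:x+40],(800,600),interpolation=cv2.INTER_CUBIC)
cv2.imwrite("pics/c3.png",cv2.convertScaleAbs(o[:,:,::-1],alpha=2.5))
s=sense();print(s)
E
```

```text
276 [(212, 528, 115, 169, 30), (214, 513, 140, 119, 29), (216, 511, 143, 103, 35), (218, 510, 145, 90, 78), (220, 486, 184, 14, 148), (222, 516, 134, 89, 103), (224, 519, 130, 86, 43), (226, 521, 127, 80, 69), (228, 504, 154, 23, 95), (230, 513, 139, 39, 87)]
278 [(212, 535, 115, 175, 30), (214, 537, 111, 171, 28), (216, 519, 142, 111, 27), (218, 521, 138, 108, 30), (220, 519, 141, 92, 57), (222, 519, 142, 81, 50), (224, 521, 137, 78, 77), (226, 509, 158, 32, 93), (228, 514, 149, 37, 86), (230, 518, 142, 39, 80)]
280 [(212, 542, 113, 182, 30), (214, 542, 114, 171, 28), (216, 542, 113, 163, 28), (218, 526, 140, 109, 29), (220, 527, 138, 102, 35), (222, 498, 187, 10, 93), (224, 509, 169, 29, 105), (226, 517, 155, 42, 86), (228, 522, 147, 46, 80), (230, 523, 146, 38, 84)]
282 [(212, 547, 116, 181, 35), (214, 549, 113, 177, 37), (216, 548, 114, 167, 32), (218, 536, 134, 123, 32), (220, 535, 137, 109, 74), (222, 511, 177, 31, 123), (224, 519, 163, 45, 90), (226, 521, 160, 39, 81), (228, 523, 157, 34, 86), (230, 526, 153, 31, 98)]
284 [(212, 550, 120, 179, 53), (214, 550, 122, 168, 51), (2
[... 223 characters left out ...]
nts': array([-0.18124803,  0.81743461, -0.3080209 ,  1.9324941 ,  0.51174045,
        0.46873924, -0.94650868]), 'dq': array([ 0.00137511, -0.00132944,  0.00185701,  0.00210003, -0.00193622,
       -0.00119361, -0.00042296]), 'joint_efforts': array([ 1.28550717e-03, -5.02656019e+01, -2.80094437e+00, -7.83641964e+00,
       -2.03793088e-02, -5.23122330e-02,  4.34657034e-05]), 'tool_pos': array([0.51960841, 0.14913482, 0.06229273]), 'orientation': array([ 7.37003025e-01,  6.75889443e-01, -2.77003212e-05,  4.07987642e-05]), 'ft_force': array([-0.56271439, -0.63132301,  0.09440963]), 'torque': array([-0.10518652, -0.09382974,  0.01073819]), 'gripper_force': 0.0, 'opening': 0.0003303854777452477}
```

View pics/c3.png

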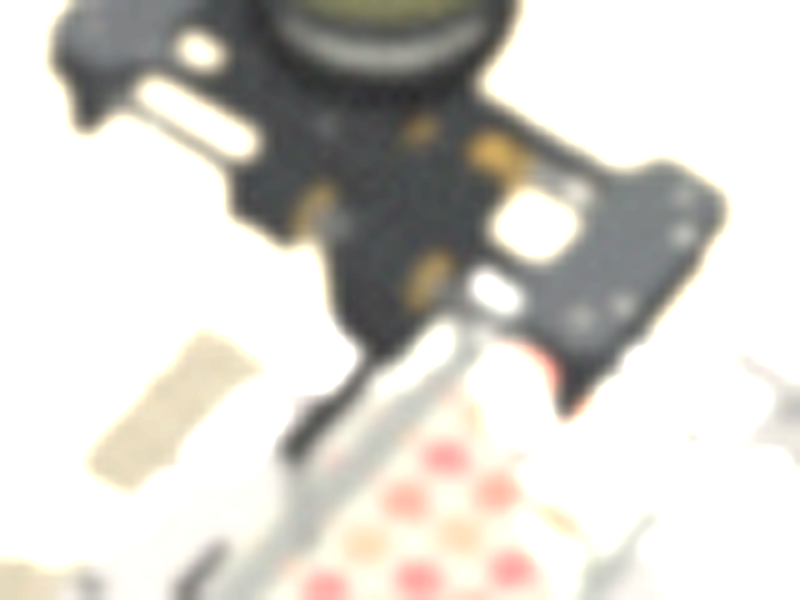

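The fingertips end near pixel (280,220), which is about z≈0.085-0.10. The reported TCP is 0.062, so they stopped just above the bar. I open to see whether the fingertip height changes with the opening.

```bash
python3 -m handwheel '{"fingers":[0.2,0.2,0.2,0.2],"linear":[[0,0,0],[0,0,0],[0,0,0],[0,0,0]],"twist":[0,0,0,0]}'; python3 - <<'E'
from h import *
p,d=read_camera("side");np.savez("side3.npz",p=p,d=d)
x,y=282,215
o=cv2.resize(p[y-30:y+30,x-40:x+40],(800,600),interpolation=cv2.INTER_CUBIC)
cv2.imwrite("pics/c4.png",cv2.convertScaleAbs(o[:,:,::-1],alpha=2.))
E
```

```text
time_s: 6.42
tool_pos: [0.5196, 0.1491, 0.0623]
orientation: [0.737, 0.676, 0.0, 0.0]
ft_force: [1.0, 0.5, -0.7]
opening: 0.0383
gripper_force: 0.0
```

View pics/c4.png

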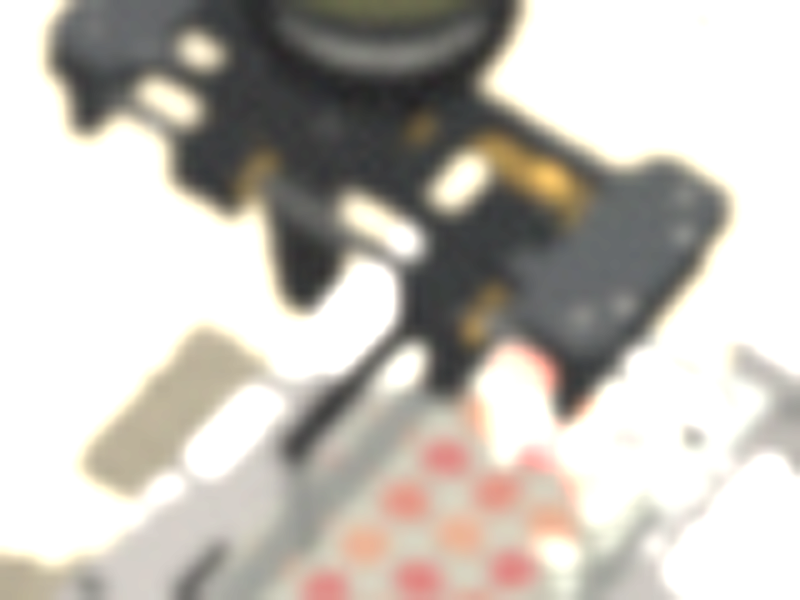

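```bash
python3 - <<'E'
from h import *
p,d=load("side",3);c=get_calibration("side")
def w(u,v):
    z=d[v,u]; return c["R"].T@(z*np.linalg.inv(c["mtx"])@[u,v,1]-c["t"])
for u in(271,272,273,285,286,287):
  print(u,[(v,*(w(u,v)*1000).round().astype(int).tolist(),int(p[v,u].mean())) for v in (range(206,220) if u<280 else range(214,227))])
E
```

```text
271 [(206, 507, 123, 173, 46), (207, 495, 142, 137, 37), (208, 495, 142, 132, 30), (209, 496, 141, 130, 27), (210, 495, 142, 123, 27), (211, 495, 142, 118, 27), (212, 971, -602, 1351, 29), (213, 496, 140, 111, 31), (214, 494, 143, 102, 41), (215, 493, 145, 93, 70), (216, 459, 198, -1, 115), (217, 461, 195, -1, 152), (218, 462, 193, -3, 172), (219, 469, 182, 10, 183)]
272 [(206, 511, 123, 176, 48), (207, 512, 121, 174, 41), (208, 498, 144, 133, 32), (209, 500, 141, 133, 27), (210, 498, 143, 124, 24), (211, 498, 143, 118, 26), (212, 497, 144, 112, 26), (213, 497, 144, 107, 27), (214, 498, 142, 106, 31), (215, 497, 144, 98, 58), (216, 497, 144, 92, 106), (217, 465, 195, 2, 153), (218, 470, 187, 9, 180), (219, 471, 184, 9, 193)]
273 [(206, 512, 126, 174, 49), (207, 513, 124, 171, 46), (208, 500, 145, 133, 37), (209, 501, 144, 130, 29), (210, 500, 146, 122, 26), (211, 500, 144, 119, 27), (212, 971, -602, 1351, 26), (213, 503, 140, 117, 32), (214, 500, 145, 103, 46), (215, 500, 145, 98, 76), (216, 500, 145, 93, 120), (217, 468, 194, 5, 163), (218, 472, 188, 9, 189), (219, 473, 187, 7, 197)
[... 324 characters left out ...]
23, 174, 24, 94)]
286 [(214, 559, 116, 181, 31), (215, 560, 115, 178, 31), (216, 561, 114, 176, 33), (217, 562, 111, 176, 32), (218, 563, 110, 173, 29), (219, 562, 113, 164, 29), (220, 548, 136, 120, 30), (221, 547, 138, 112, 30), (222, 547, 138, 108, 28), (223, 548, 136, 105, 34), (224, 548, 136, 100, 53), (225, 548, 137, 95, 76), (226, 527, 174, 26, 95)]
287 [(214, 561, 119, 180, 30), (215, 564, 114, 183, 34), (216, 565, 112, 182, 38), (217, 564, 114, 174, 37), (218, 565, 111, 173, 34), (219, 565, 112, 167, 31), (220, 564, 115, 158, 28), (221, 552, 134, 121, 30), (222, 552, 135, 115, 32), (223, 551, 137, 107, 40), (224, 551, 137, 102, 57), (225, 553, 134, 102, 78), (226, 529, 176, 25, 94)]
```

The depth image puts the whole gripper about 28 mm higher than the reported z: fingertips at 0.09 against 0.062, body underside at about 0.16. The xy position agrees with the reported one. I trust the camera here, because the bar and base heights come out right. I go 28 mm lower and close.

```bash
python3 -m handwheel '{"fingers":[0.2,0.2,0.2,0.2,-1,-1,-1,-1,-1,-1],"linear":[[0,0,0.05],[0,0,0.1],[0,0,0.14],[0,0,0.14],[0,0,0.14],[0,0,0.14],[0,0,0.14],[0,0,0.14],[0,0,0.14],[0,0,0.14]],"twist":[0,0,0,0,0,0,0,0,0,0]}'
```

```text
time_s: 7.72
tool_pos: [0.518, 0.1492, 0.0343]
orientation: [0.737, 0.676, -0.001, -0.001]
ft_force: [-5.6, 0.2, 4.9]
opening: 0.0092
gripper_force: 30.1
```

Gripped: opening 9 mm, 30 N. I swing along the arc (radius 91.8 mm) to 60° first.

```bash
python3 -m handwheel '{"fingers":[-1,-1,-1,-1,-1,-1,-1,-1,-1,-1,-1,-1],"linear":[[0,0.015,-0.035],[0,0.04,-0.065],[0,0.065,-0.095],[0,0.095,-0.125],[0,0.125,-0.15],[0,0.16,-0.17],[0,0.195,-0.19],[0,0.23,-0.205],[0,0.27,-0.215],[0,0.31,-0.225],[0,0.35,-0.23],[0,0.39,-0.235]],"twist":[0,0,0,0,0,0,0,0,0,0,0,0]}'
```

```text
time_s: 9.22
tool_pos: [0.5975, 0.1401, 0.0809]
orientation: [0.738, 0.675, -0.001, 0.001]
ft_force: [-2.9, -3.0, -4.7]
opening: 0.009
gripper_force: 30.1
```

```bash
python3 -m handwheel '{"fingers":[-1,-1,-1,-1,-1,-1,-1,-1,-1,-1,-1,-1],"linear":[[0,0.04,0],[0,0.08,0.005],[0,0.12,0.015],[0,0.16,0.025],[0,0.195,0.04],[0,0.23,0.06],[0,0.265,0.08],[0,0.295,0.105],[0,0.325,0.13],[0,0.34,0.145],[0,0.345,0.15],[0,0.345,0.15]],"twist":[0,0,0,0,0,0,0,0,0,0,0,0]}'; python3 - <<'E'
from h import *
p,d=read_camera("side");np.savez("side4.npz",p=p,d=d)
x,y=295,225
o=cv2.resize(p[y-45:y+45,x-60:x+60],(800,600),interpolation=cv2.INTER_CUBIC)
cv2.imwrite("pics/c5.png",cv2.convertScaleAbs(o[:,:,::-1],alpha=1.6))
E
```

```text
time_s: 10.72
tool_pos: [0.6638, 0.1327, 0.0491]
orientation: [0.737, 0.675, -0.004, -0.0]
ft_force: [-5.4, -6.1, -3.7]
opening: 0.0082
gripper_force: 29.9
```

View pics/c5.png

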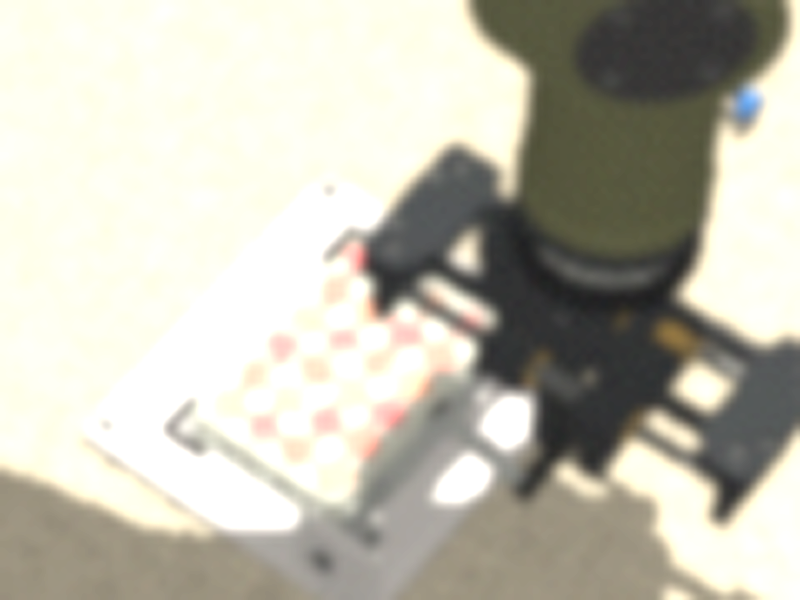

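The hold-down stands up and back, with the bar held at (540,470) of the crop and the plate in its seat. I open a little and rise.

```bash
python3 -m handwheel '{"fingers":[-0.36,-0.36,-0.36,-0.36,-0.36,-0.36,-0.36,-0.36,-0.36,-0.36,-0.36,-0.36],"linear":[[0,0,0],[0,0,0],[0,0,0],[0,0,0],[0,0,-0.03],[0,0,-0.06],[0,0,-0.1],[0,0,-0.15],[0,0,-0.25],[0,0,-0.4],[0,0,-0.6],[0,0,-0.6]],"twist":[0,0,0,0,0,0,0,0,0,0,0,0]}'
```

```text
time_s: 12.28
tool_pos: [0.6687, 0.1377, 0.1763]
orientation: [0.737, 0.676, 0.004, 0.002]
ft_force: [0.7, 0.5, 0.3]
opening: 0.0282
gripper_force: 0.0
```

Clear and free of contact. I move up a little more and let the hinge settle, then check.

```bash
python3 -m handwheel '{"fingers":[-0.36,-0.36,-0.36,-0.36,-0.36,-0.36,-0.36,-0.36],"linear":[[0.25,0,-0.2],[0.5,0,-0.3],[0.75,0,-0.3],[1,0,-0.3],[1,0,-0.3],[1,0,-0.3],[1,0,-0.3],[1,0,-0.3]],"twist":[0,0,0,0,0,0,0,0]}'; python3 - <<'E'
from h import *
o=[]
for n,(x,y) in(("top",(305,200)),("side",(290,240))):
    p,d=read_camera(n); o.append(cv2.resize(p[y-50:y+50,x-50:x+50],(400,400),interpolation=cv2.INTER_CUBIC))
cv2.imwrite("pics/c6.png",cv2.convertScaleAbs(np.hstack(o)[:,:,::-1],alpha=1.4))
E
```

```text
time_s: 13.28
tool_pos: [0.684, 0.3339, 0.2315]
orientation: [0.738, 0.675, -0.0, 0.0]
ft_force: [0.7, 0.4, -0.3]
opening: 0.0283
gripper_force: 0.0
```

View pics/c6.png

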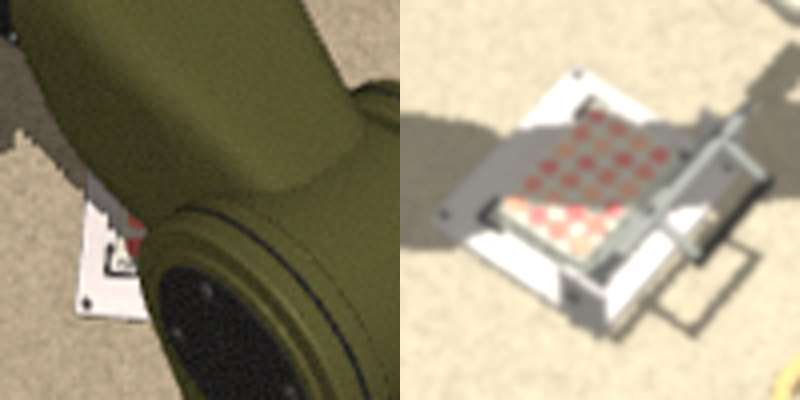

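The hold-down is open: the grip bar at (735,220) of the right half is thrown back behind the hinge, the plate is seated, and the arm is clear.

```bash
python3 -c "
from plant import sign_off;print(sign_off())"
```

```text
the job is handed in; nothing more can be done
None
```

The hold-down over the multiwell plate is swung back and stays open on its own, the plate looks seated in the last picture, I never went near the dish holder, and the job was handed in at about 13 s; sign_off returned no verdict.

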